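# Push the tube roller's speed lever through its H-gate

## Task

Change the speed of the tube roller mixer: push its black-knobbed lever out of the slot marked red, through the H-shaped gate, and fully home into the slot marked with the green disc, without running it fully into the yellow or the blue slot. Only push the lever with the fingers, do not pinch or grip it, and leave the loose things on the bench (weighing boat, timer, marker, pipette) where they lie.

Things in the scene. Friction and masses are not known exactly. Their poses are not given: they have to be found in the camera images.
- mixer: white bench tube roller mixer, fixed to the bench. Origin on the bench top straight below the centre of its H-gate; x points from the gate back to the rollers (away from the robot), y left, z up. Lever housing: x -85 to +75 mm, y +-85 mm, top at z = 64 mm. Roller bed behind it: x 70 to 190 mm, y +-95 mm, nothing on it higher than 103 mm
- gate (a point): centre of the steel gate plate's top face (plate 74 x 72 mm, z = 70 mm; axes as mixer). The H cut in it: two slots along x at y = +17 and -17 mm, 14 mm wide, each from x = -25 to +25 mm (four slot ends), joined at x = 0 by a cross channel along y, 18 mm wide. Tongues between the slots have round noses. Lever rod 10 mm thick: it crosses only with the knob within about 9 mm of x = 0
- knob (a point): centre of the lever's black square knob, 29 x 29 mm, 35 mm tall; its z points up along the lever; it does not twist. Upright it is 132 mm above the bench. In mixer's frame: fully home in a slot at about x = +-41, y = +-35, z = 118 mm, leaning outward; at an end of the cross channel x = 0, y = +-41, z = 124 mm
- pivot (a point): the point about which the lever leans both ways, inside the mixer, 20 mm above the bench below the gate's centre; the knob's centre is 112 mm from it
- lever_fore (a joint): lean of the lever along the mixer's x, rad: 0 in the cross channel, positive towards the rollers (+x), about +0.37 or -0.37 at the end of a slot. Stiff pivot: needs about 1.6 N at the knob, more when the rod rubs along the gate, stays where it is left, no spring or click. It starts between -0.365 and -0.33, in the red slot
- lever_side (a joint): lean of the lever along the mixer's y, rad: positive to the mixer's left (+y), about +0.3 to +0.38 in the left slots and -0.3 to -0.38 in the right slots; same stiffness. The rod has about 2 mm of play either way across a slot
- disc_red: red disc, 24 mm across and 3 mm thick, flat on the housing (z = 64 mm, its underside), marking the slot where the lever starts: always front left of the gate (x = -55, y = +50 mm of mixer)
- disc_green: green disc of the same size marking the wanted slot: it lies just outside the end of one of the other three slots, at x = +55, y = +50, or x = +55, y = -50, or x = -55, y = -50 mm of mixer. When it marks the slot straight behind the red one, the lever goes straight through the cross channel
- disc_yellow: yellow disc marking another of those three slots, not to be used
- disc_blue: blue disc marking another of those three slots, not to be used
- knob_back: the back (+x) side of the knob (35 mm tall pad, 20 mm wide between the rounded corners, part of the lever; origin 3 mm below that surface, half-way up the knob): only pushed on, never squeezed together with the opposite side
- knob_front: the front (-x) side of the knob (35 mm tall pad, 20 mm wide between the rounded corners, part of the lever; origin 3 mm below that surface, half-way up the knob): only pushed on, never squeezed together with the opposite side
- knob_left: the left (+y) side of the knob (35 mm tall pad, 20 mm wide between the rounded corners, part of the lever; origin 3 mm below that surface, half-way up the knob): only pushed on, never squeezed together with the opposite side
- knob_right: the right (-y) side of the knob (35 mm tall pad, 20 mm wide between the rounded corners, part of the lever; origin 3 mm below that surface, half-way up the knob): only pushed on, never squeezed together with the opposite side
- weigh_boat: loose white square weighing boat with kernels, 62 x 62 x 14 mm, origin under its centre; right of the mixer; leave alone
- timer: loose white timer with blue keys, 62 x 66 x 17 mm, origin under its centre; right of the mixer; leave alone
- marker: loose white felt marker with black cap, 138 mm long, 14 mm thick, origin under its centre; left of the mixer; leave alone
- pipette: loose blue and white hand pipette lying on its side, 247 mm long, 24 mm thick, origin under its centre; right of the mixer; leave alone

How it is judged:
By the outcome, as a careful person would: the job done as asked, in the order asked, and still so for the second after the job is handed in, with the robot touching nothing.
It also fails if it takes over 48 s, if anything falls off the work surface, if the arm or the gripper's body presses on something with over 40 N, if the wrist force passes 120 N, or if a joint passes its speed limit or range.

## Robot

A 7-joint arm with a two-finger parallel gripper is mounted at the origin on a cart in front of the work surface, level with it; the furniture and walls round the work are solid. World frame = base frame: x ahead of the robot, y to its left, z up, the work surface at z = 0. Lengths are in mm, angles in rad, forces in N, time in s.
With the tool pointing down it reaches from about 400 to 875 mm from the base axis. Payload 4.4 kg.
Tool frame: the origin (TCP) lies on the centre line of the jaws, within the pads' length; the fingertips stand 11 mm ahead of it and the grasp point (between the pads) lies 8 mm behind it (ctrl.tips_ahead is the distance from the TCP to the fingertips, in mm); z points along the fingers, y is the line along which they close (so a half turn about z gives the same grasp; the last joint's range is limited). The gripper opens to 85 mm and grips with 20 to 120 N. Pads are 22 mm wide; open, the fingers measure 114 mm over their backs; the gripper's body (76 mm by 85 mm) begins 54 mm behind the grasp point. The pads swing forward as they close: fully open they stand 13 mm farther back than shut.
Start: joints at [1.057, 0.628, 0.038, 1.517, -0.027, 0.996, -0.02], TCP at [281.467, -585.913, 242.313] pointing down, gripper open.
Joint ranges: [-3.06, 3.06], [-0.37, 2.12], [-1.25, 1.32], [0.18, 2.47], [-1.1, 4.24], [0.23, 1.98], [-2.94, 2.94]. Speed limits (rad/s): [2.57, 2.57, 3.14, 3.14, 3.14, 3.14, 3.14].

## Interface

Orientations are given as [roll, pitch, yaw] about the fixed x, y, z axes, in that order (R = Rz(yaw) Ry(pitch) Rx(roll)).
In Python, from cell import ctrl, eyes, job gives the robot as it stands. The module is installed in compiled form; this text tells all that it offers.
- The arm moves only by the tool carry_out, never from a script. Its argument "moves" is a list of rows, each an object of numbers: "tx", "ty", "tz": the shift along the tool's x, y, z as a fraction of full scale; "twist": the turn about the tool's z as a fraction of full scale; "fingers": the opening, from 0 (shut) to 1 (fully open). In form: [{"tx": .., "ty": .., "tz": .., "twist": .., "fingers": ..}, ...]. A call has 1 to 12 rows; each row shifts and turns the commanded pose from where the row before left it, along the tool's axes as they then stand; what a row does not reach is not made up. Full scale, the value 1, is 0.3 m for a shift and pi rad for a turn. A row lasts 1/8 s, in which the tool goes at most 62.5 mm and 10.7 degrees, less where a joint would pass 70% of its speed; a pose out of reach is approached as far as the arm can. A call with a number of a shift or a turn outside -1 to 1 is refused whole. A call with a gripper value outside its range is refused whole. The fingers move at their own pace and stop on an object; the grip force is fixed at half the most. Time passes only in rows, so rows that do not move let the fingers close. It gives the time, the measured TCP pose, the force, the opening and the grip force at its end, in the units of the state.
- ctrl.read_state(): the state, without advancing time (a new reading comes with each control period).
- eyes.get_image(name): name is "side" or "top"; returns a dict with "color" (400x640x3 uint8, blue, green, red), "fovy" (degrees; the focal length in pixels is half the picture's height over the tangent of half this angle, whatever the lens; pixels are square), "cx", "cy" (the principal point, pixels), "k1" (the pictures are not rectified: a ray, as slopes to the right and down, at radius r is drawn at 1 + k1 r^2 times it, then the intrinsics apply), "world_from_camera" (4x4, takes a point from camera to world coordinates). Camera axes: x right, y up, looking along -z (the intrinsics and any distortion apply to the point x, -y, -z); pixel columns grow to the right and rows downward; lengths in mm; the calibration is good to about 2 mm. A picture is of the moment at which its call begins. There is no depth.
- job.finish_job(): hands the job in; it is judged then, once.
The state is a dict: "clock": time; "qpos": joint angles; "qd": joint speeds; "tau": joint torques, N m; "eef_pos": TCP position; "tool_rot": TCP orientation; "force": force on the tool from outside, world axes, zero at the start; "torque": the same for the moment, N m; "width": finger opening in mm; "gripper_force": force on a finger pad.
Only numpy, scipy, OpenCV 4.12 (cv2) and the standard library are available. Lean on these libraries where they do the work, as an engineer would, in place of code of your own. Each camera call takes 0.05 s, during which the arm holds its last target. There are 200 camera calls.

## Working session

There is one attempt and no reset: what is moved stays moved. The work goes in short steps, Python scripts to look and compute and a tool call to move; the robot and the scene stay as the last step left them, time stands still between calls to the robot, and variables do not carry over. Pictures are saved under pics/ and viewed, at most 10 in all, crops included, and the job is handed in when it is done.

Besides the shell and the picture viewer there is one more tool, called after ">>>" as name([rows], argument=value, ...), one row to a line, values as JSON. carry_out: Moves the arm, as the interface text tells. Its arguments: {"type":"object","properties":{"moves":{"type":"array","items":{"type":"object","properties":{"tx":{"type":"number","minimum":-1,"maximum":1},"ty":{"type":"number","minimum":-1,"maximum":1},"tz":{"type":"number","minimum":-1,"maximum":1},"twist":{"type":"number","minimum":-1,"maximum":1},"fingers":{"type":"number"}}}}},"required":["moves"]}

```bash
mkdir -p pics; cat > h.py <<'E'
import numpy as np, cv2
from cell import ctrl, eyes, job
def ray(im,u,v):
    f=im["color"].shape[0]/2/np.tan(np.radians(im["fovy"])/2)
    K=np.array([[f,0,im["cx"]],[0,f,im["cy"]],[0,0,1]])
    p=cv2.undistortPoints(np.array([[[u,v]]],float),K,np.array([im["k1"],0,0,0,0.]))[0,0]
    T=im["world_from_camera"]; d=T[:3,:3]@np.array([p[0],-p[1],-1]); return T[:3,3],d
def onplane(im,u,v,z):
    o,d=ray(im,u,v); return o+d*(z-o[2])/d[2]
def blobs(im,lo,hi,amin=25):
    m=cv2.inRange(cv2.cvtColor(im["color"],cv2.COLOR_BGR2HSV),lo,hi)
    n,_,s,c=cv2.connectedComponentsWithStats(m)
    return [(c[i].round(1),s[i].tolist()) for i in range(1,n) if s[i][4]>=amin]
E
python3 - <<'E'
from h import *
s=ctrl.read_state(); print(s["eef_pos"],s["tool_rot"],s["width"],s["clock"],ctrl.tips_ahead)
for n in("top","side"):
    im=eyes.get_image(n); cv2.imwrite(f"pics/{n}0.png",im["color"]); print(n,im["world_from_camera"].round(2).tolist(),im["fovy"])
    for c,lo,hi in(("red",(0,120,70),(8,255,255)),("red2",(172,120,70),(180,255,255)),("green",(45,90,50),(85,255,255)),("yellow",(20,120,90),(35,255,255)),("blue",(95,120,60),(130,255,255))):
        for b in blobs(im,lo,hi): print(c,b[0],b[1],onplane(im,*b[0],67).round(1))
E
```

```text
[ 281.22021065 -585.34638787  241.4047395 ] [-3.13970690e+00  2.34350953e-05  4.47840948e-01] 85.39879780701096 0.0 11.0
top [[-0.01, 0.98, -0.18, 346.02], [-1.0, -0.01, 0.01, -61.42], [0.01, 0.18, 0.98, 1231.02], [0.0, 0.0, 0.0, 1.0]] 51.518615217432355
red [273.4 201.6] [271, 199, 6, 6, 30] [527.2  35.1  67. ]
red2 [128.9 115.1] [85, 91, 90, 45, 2523] [791.  466.1  67. ]
yellow [302.1 158.9] [299, 156, 7, 7, 39] [651.4 -47.3  67. ]
blue [419.3  99.8] [378, 63, 84, 75, 4728] [ 831.3 -399.6   67. ]
blue [  3.4 109.2] [0, 73, 11, 87, 574] [817.  854.6  67. ]
blue [269.6 130.9] [267, 128, 6, 7, 28] [737.   47.4  67. ]
blue [294.6 136.8] [292, 134, 6, 8, 28] [718.3 -25.8  67. ]
blue [268.1 164.3] [266, 162, 6, 6, 27] [636.3  51.   67. ]
blue [ 33.4 256. ] [0, 218, 71, 76, 3607] [378.4 712.   67. ]
side [[-0.97, 0.12, -0.21, 286.52], [-0.24, -0.44, 0.86, 938.97], [0.01, 0.89, 0.46, 640.33], [0.0, 0.0, 0.0, 1.0]] 57.08967053264917
red [318.2  76.8] [317, 69, 4, 18, 42] [ 1328.3 -3041.4    67. ]
red [316.9 232.3] [314, 230, 7, 5, 26] [527.8  33.3  67. ]
red2 [212.6  91.2] [204, 86, 17, 12,
[... 492 characters left out ...]
203.6  65.6] [196, 58, 16, 16, 176] [ 3030.7 -3622.3    67. ]
blue [187.2  70. ] [182, 63, 11, 16, 110] [ 2990.  -3174.8    67. ]
blue [174.8  72.8] [171, 66, 8, 15, 44] [ 2989.8 -2921.6    67. ]
blue [354.9  93.6] [333, 91, 46, 5, 135] [  788.3 -2193.     67. ]
blue [278.3 150.7] [248, 143, 60, 16, 439] [ 897.3 -641.    67. ]
blue [252.1 218.6] [249, 216, 7, 7, 35] [748.3   4.5  67. ]
blue [ 50.2 337.5] [0, 282, 140, 118, 9846] [943.8 561.   67. ]
blue [ 97.8 360.3] [62, 313, 79, 87, 264] [808.3 581.9  67. ]
blue [106.1 368.8] [79, 322, 67, 78, 225] [779.2 593.6  67. ]
blue [122.9 369.1] [98, 334, 54, 66, 186] [748.9 586.1  67. ]
blue [119.9 386.8] [110, 370, 24, 30, 65] [728.4 618.5  67. ]
```

View pics/top0.png

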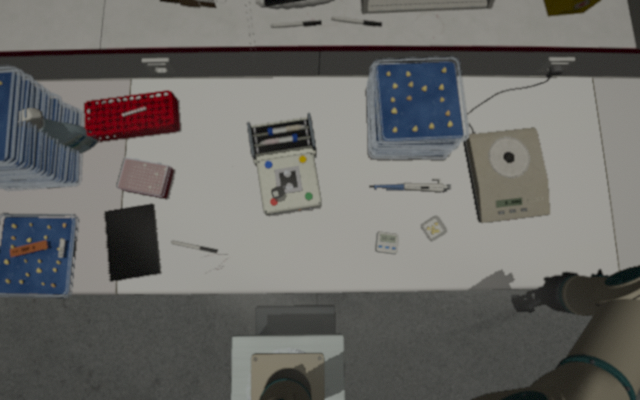

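View pics/side0.png

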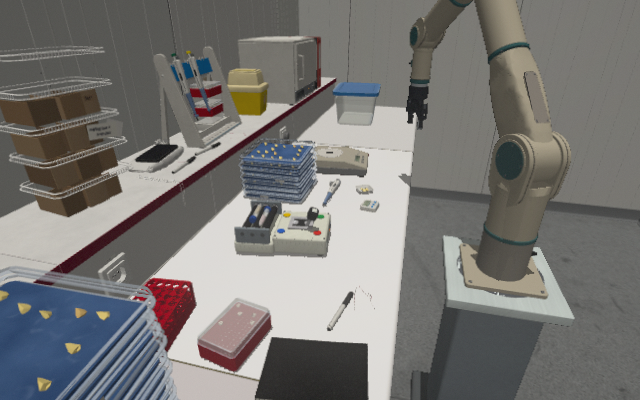

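The top view shows red front left (273,201), blue back left (268,164) and yellow back right (302,159). Green is therefore front right, at about (307,196). The route is back to the cross channel, right, then forward. The gate centre is about (589,-6) with yaw about 0.148.

>>> carry_out([
  {"twist": 0.048, "fingers": 0},
  {"twist": 0.048, "fingers": 0},
  {"tx": 0.1, "ty": -0.17, "fingers": 0},
  {"tx": 0.1, "ty": -0.17, "fingers": 0},
  {"tx": 0.1, "ty": -0.17, "fingers": 0},
  {"tx": 0.1, "ty": -0.17, "fingers": 0},
  {"tx": 0.1, "ty": -0.17, "fingers": 0},
  {"tx": 0.1, "ty": -0.17, "fingers": 0},
  {"tx": 0.1, "ty": -0.17, "fingers": 0},
  {"tx": 0.1, "ty": -0.17, "fingers": 0},
  {"tx": 0.1, "ty": -0.17, "fingers": 0},
  {"fingers": 0},
])

```text
validation failed for argument at $.mo...
```

>>> carry_out([
  {"tx": 0, "ty": 0, "tz": 0, "twist": 0.048, "fingers": 0},
  {"tx": 0, "ty": 0, "tz": 0, "twist": 0.048, "fingers": 0},
  {"tx": 0.1, "ty": -0.17, "tz": 0, "twist": 0, "fingers": 0},
  {"tx": 0.1, "ty": -0.17, "tz": 0, "twist": 0, "fingers": 0},
  {"tx": 0.1, "ty": -0.17, "tz": 0, "twist": 0, "fingers": 0},
  {"tx": 0.1, "ty": -0.17, "tz": 0, "twist": 0, "fingers": 0},
  {"tx": 0.1, "ty": -0.17, "tz": 0, "twist": 0, "fingers": 0},
  {"tx": 0.1, "ty": -0.17, "tz": 0, "twist": 0, "fingers": 0},
  {"tx": 0.1, "ty": -0.17, "tz": 0, "twist": 0, "fingers": 0},
  {"tx": 0.1, "ty": -0.17, "tz": 0, "twist": 0, "fingers": 0},
])

```text
clock: 1.35
eef_pos: [459.9, -145.5, 242.2]
tool_rot: [3.142, 0.0, 0.146]
force: [1.2, -0.1, 0.0]
width: 0.3
gripper_force: 0.0
```

```bash
python3 - <<'E'
from h import *
out=[]
for n,(x0,y0) in(("top",(245,140)),("side",(235,190))):
    im=eyes.get_image(n); c=im["color"][y0:y0+80,x0:x0+100]
    out.append(cv2.resize(c,None,fx=4,fy=5*0+4,interpolation=cv2.INTER_CUBIC))
    for b in blobs(im,(40,60,40),(90,255,255),12):
        p=onplane(im,*b[0],67)
        if abs(p[0]-560)<100 and abs(p[1])<120: print(n,"green",b,p.round(1))
    C=np.array([589.3,-6.1]);ex=np.array([.989,.1475]);ey=np.array([-.1475,.989])
    for b in blobs(im,(0,0,0),(180,255,45),20):
        p=onplane(im,*b[0],118)[:2]
        if np.hypot(*(p-C))<120: print(n,"dark",b,(p-C)@ex,(p-C)@ey)
cv2.imwrite("pics/c1.png",np.hstack(out))
E
```

```text
top green (array([308.3, 195.9]), [305, 193, 7, 7, 39]) [542.6 -64.2  67. ]
top dark (array([282.5, 134.8]), [258, 130, 48, 13, 169]) 119.35203410298587 -5.120001334566602
top dark (array([282.7, 145.9]), [259, 140, 48, 13, 279]) 87.37505531630896 -0.9728154244659795
side green (array([320.2, 216. ]), [317, 215, 7, 3, 20]) [543.2 -66.5  67. ]
```

View pics/c1.png

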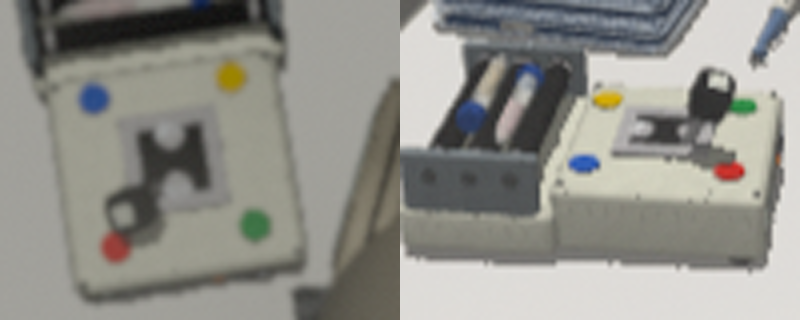

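Green is at top (308,196), front right, confirmed. The knob leans over the red slot. Next I'll go down in front of it.

>>> carry_out([
  {"tx": 0.066, "ty": -0.17, "tz": 0, "twist": 0, "fingers": 0},
  {"tx": 0.066, "ty": -0.17, "tz": 0, "twist": 0, "fingers": 0},
  {"tx": 0.066, "ty": -0.17, "tz": 0, "twist": 0, "fingers": 0},
  {"tx": 0, "ty": 0, "tz": 0.14, "twist": 0, "fingers": 0},
  {"tx": 0, "ty": 0, "tz": 0.14, "twist": 0, "fingers": 0},
  {"tx": 0, "ty": 0, "tz": 0.14, "twist": 0, "fingers": 0},
  {"tx": 0, "ty": 0, "tz": 0, "twist": 0, "fingers": 0},
])

```text
clock: 2.33
eef_pos: [493.4, 12.2, 113.9]
tool_rot: [-3.141, 0.007, 0.146]
force: [0.1, 1.0, 1.0]
width: -0.1
gripper_force: 0.0
```

>>> carry_out([
  {"tx": 0.033, "ty": -0.01, "tz": 0, "twist": 0, "fingers": 0},
  {"tx": 0.033, "ty": 0, "tz": 0, "twist": 0, "fingers": 0},
  {"tx": 0.033, "ty": 0, "tz": 0, "twist": 0, "fingers": 0},
  {"tx": 0.033, "ty": 0, "tz": 0, "twist": 0, "fingers": 0},
  {"tx": 0.033, "ty": 0, "tz": 0, "twist": 0, "fingers": 0},
  {"tx": 0.02, "ty": 0, "tz": 0, "twist": 0, "fingers": 0},
  {"tx": 0, "ty": 0, "tz": 0, "twist": 0, "fingers": 0},
])

```text
clock: 3.2
eef_pos: [551.3, 23.8, 116.3]
tool_rot: [3.141, -0.001, 0.146]
force: [-0.2, 0.5, 0.4]
width: 0.0
gripper_force: 0.0
```

```bash
python3 - <<'E'
from h import *
s=ctrl.read_state();C=np.array([589.5,-7]);ex=np.array([.988,.154]);ey=np.array([-.154,.988])
d=s["eef_pos"][:2]-C;print(d@ex,d@ey,s["eef_pos"][2],s["force"])
out=[]
for n,(x0,y0) in(("top",(245,140)),("side",(235,170))):
    c=eyes.get_image(n)["color"][y0:y0+100,x0:x0+100]; out.append(cv2.resize(c,None,fx=4,fy=4,interpolation=cv2.INTER_CUBIC))
cv2.imwrite("pics/c2.png",np.hstack(out))
E
```

```text
-32.95662004600103 36.33578627500004 116.27193186211406 [-0.21085325  0.5010827   0.39821133]
```

View pics/c2.png

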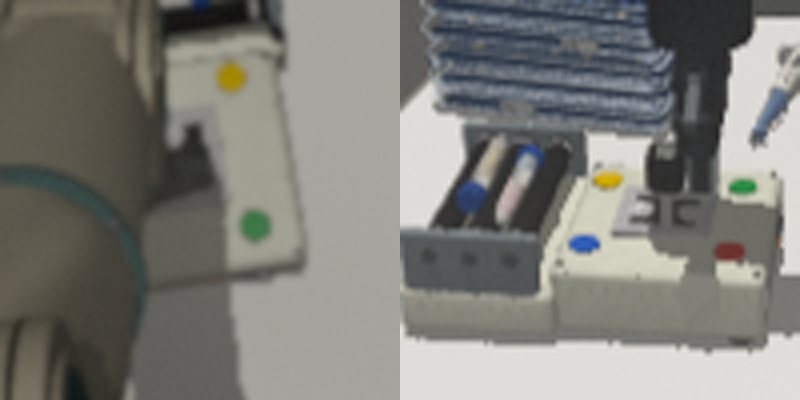

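```bash
python3 - <<'E'
from h import *
C=np.array([589.5,-7]);ex=np.array([.988,.154]);ey=np.array([-.154,.988])
im=eyes.get_image("side")
for u,v in((301.2,211),(296.5,211),(306,211),(301,205)):
    d=onplane(im,u,v,124)[:2]-C; print(d@ex,d@ey)
E
```

```text
-5.538275096878573 26.083331577984914
8.365209253748793 27.476507841238757
-19.74084184848603 24.660505333778687
0.6130176664336877 -12.534647487327758
```

>>> carry_out([
  {"tx": 0.014, "ty": 0, "tz": 0, "twist": 0, "fingers": 0},
  {"tx": 0.01, "ty": 0, "tz": 0, "twist": 0, "fingers": 0},
  {"tx": 0, "ty": 0, "tz": 0, "twist": 0, "fingers": 0},
])

```text
clock: 3.72
eef_pos: [557.8, 24.9, 116.3]
tool_rot: [3.142, -0.0, 0.146]
force: [-0.5, -0.9, 1.4]
width: -0.0
gripper_force: 0.4
```

>>> carry_out([
  {"tx": -0.1, "ty": 0, "tz": 0, "twist": 0, "fingers": 0},
  {"tx": 0, "ty": -0.1, "tz": 0, "twist": 0, "fingers": 0},
  {"tx": 0, "ty": -0.1, "tz": 0, "twist": 0, "fingers": 0},
  {"tx": 0.1, "ty": 0, "tz": 0, "twist": 0, "fingers": 0},
  {"tx": 0.085, "ty": 0, "tz": 0, "twist": 0, "fingers": 0},
  {"tx": 0, "ty": 0, "tz": 0, "twist": 0, "fingers": 0},
])

```text
clock: 4.47
eef_pos: [576.1, 88.3, 116.4]
tool_rot: [3.141, -0.003, 0.146]
force: [-0.2, -0.2, -0.6]
width: -0.3
gripper_force: 0.0
```

```bash
python3 - <<'E'
from h import *
s=ctrl.read_state();C=np.array([589.5,-7]);ex=np.array([.988,.154]);ey=np.array([-.154,.988])
d=s["eef_pos"][:2]-C;print(d@ex,d@ey,s["eef_pos"][2],s["force"])
out=[]
for n,(x0,y0) in(("top",(245,140)),("side",(235,170))):
    c=eyes.get_image(n)["color"][y0:y0+100,x0:x0+100]; out.append(cv2.resize(c,None,fx=4,fy=4,interpolation=cv2.INTER_CUBIC))
cv2.imwrite("pics/c3.png",np.hstack(out))
E
```

```text
1.4539911281966944 96.17541324402019 116.38912084998829 [-0.24182482 -0.20520996 -0.59990553]
```

View pics/c3.png

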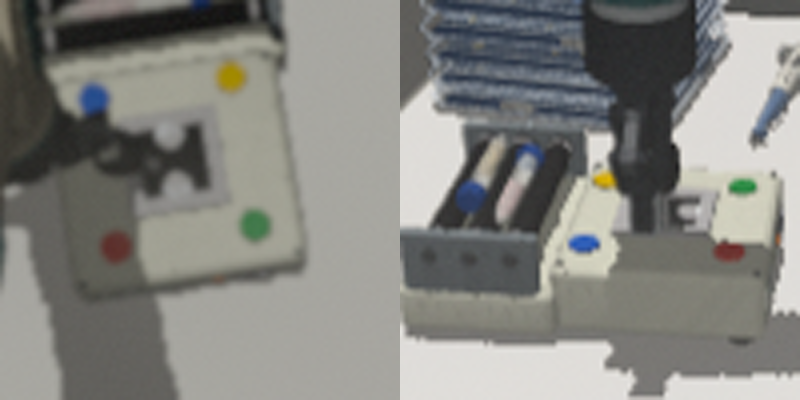

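```bash
python3 - <<'E'
from h import *
C=np.array([589.5,-7]);ex=np.array([.988,.154]);ey=np.array([-.154,.988])
im=eyes.get_image("top")
for u,v,z in((275.5,178.7,140),(288.8,180,70)):
    d=onplane(im,u,v,z)[:2]-C; print(d@ex,d@ey)
E
```

```text
-6.561246939891419 32.110744204035804
-0.9840521912117484 -1.718228521864901
```

>>> carry_out([
  {"tx": 0, "ty": 0.06, "tz": 0, "twist": 0, "fingers": 0},
  {"tx": 0, "ty": 0.033, "tz": 0, "twist": 0, "fingers": 0},
  {"tx": 0, "ty": 0.033, "tz": 0, "twist": 0, "fingers": 0},
  {"tx": 0, "ty": 0, "tz": 0, "twist": 0, "fingers": 0},
])

```text
clock: 5.12
eef_pos: [579.8, 49.3, 116.7]
tool_rot: [3.141, -0.001, 0.144]
force: [-0.6, -0.1, 1.9]
width: 0.1
gripper_force: 1.1
```

>>> carry_out([
  {"tx": 0, "ty": 0.033, "tz": 0, "twist": 0, "fingers": 0},
  {"tx": 0, "ty": 0.033, "tz": 0, "twist": 0, "fingers": 0},
  {"tx": 0, "ty": 0, "tz": 0, "twist": 0, "fingers": 0},
])

```text
clock: 5.5
eef_pos: [586.3, 32.5, 120.3]
tool_rot: [-3.14, -0.009, 0.147]
force: [-0.8, 4.9, 23.7]
width: -0.0
gripper_force: 13.1
```

```bash
python3 - <<'E'
from h import *
s=ctrl.read_state();C=np.array([589.5,-7]);ex=np.array([.988,.154]);ey=np.array([-.154,.988])
d=s["eef_pos"][:2]-C;print(d@ex,d@ey,s["eef_pos"][2],s["force"])
out=[]
for n,(x0,y0) in(("top",(245,140)),("side",(235,170))):
    c=eyes.get_image(n)["color"][y0:y0+100,x0:x0+100]; out.append(cv2.resize(c,None,fx=4,fy=4,interpolation=cv2.INTER_CUBIC))
cv2.imwrite("pics/c4.png",np.hstack(out))
E
```

```text
2.954215554224976 39.544424153717344 120.31481728333193 [-0.77663106  4.90975843 23.6526305 ]
```

View pics/c4.png

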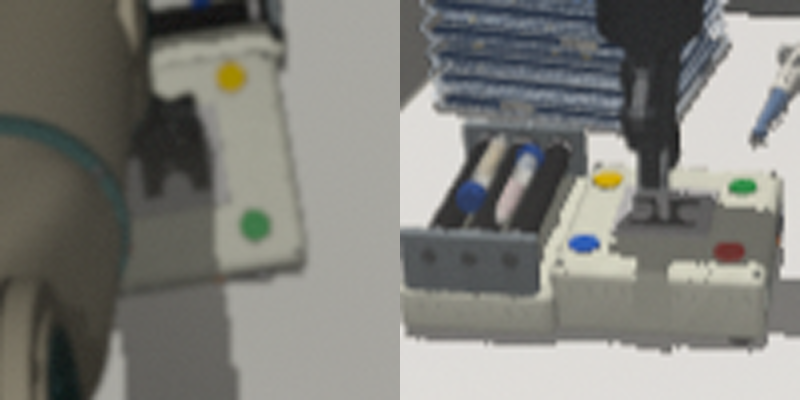

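The upward force is probably the gripper's wider linkage riding on the knob top. I'll back off and turn the tool a quarter turn so that the flat finger sides do this push.

>>> carry_out([
  {"tx": 0, "ty": -0.1, "tz": -0.01, "twist": 0, "fingers": 0},
  {"tx": 0, "ty": -0.06, "tz": 0, "twist": 0, "fingers": 0},
  {"tx": 0, "ty": 0, "tz": 0, "twist": 0, "fingers": 0},
])

```text
clock: 5.98
eef_pos: [574.8, 80.1, 118.8]
tool_rot: [-3.141, 0.001, 0.15]
force: [1.2, -0.3, 0.2]
width: 0.1
gripper_force: 0.0
```

```bash
cat >> h.py <<'E'
C=np.array([589.5,-7]);ex=np.array([.988,.154]);ey=np.array([-.154,.988])
def st():
    s=ctrl.read_state();d=s["eef_pos"][:2]-C;print("mixer xy",d@ex,d@ey,"z",s["eef_pos"][2],s["force"].round(1),s["tool_rot"].round(3),s["clock"])
def crop(name):
    out=[]
    for n,(x0,y0) in(("top",(245,140)),("side",(235,170))):
        c=eyes.get_image(n)["color"][y0:y0+100,x0:x0+100]; out.append(cv2.resize(c,None,fx=4,fy=4,interpolation=cv2.INTER_CUBIC))
    cv2.imwrite(f"pics/{name}.png",np.hstack(out))
E
python3 -c "
from h import *
st();print(ctrl.read_state()['qpos']);crop('c5')"
```

```text
mixer xy -1.0745214327096946 88.32005318719145 z 118.82755195951478 [ 1.2 -0.3  0.2] [-3.141e+00  1.000e-03  1.500e-01] 5.975
[-0.22965882  0.69190557  0.06777178  1.82623511 -0.07462506  0.6268194
 -1.53814864]
```

View pics/c5.png

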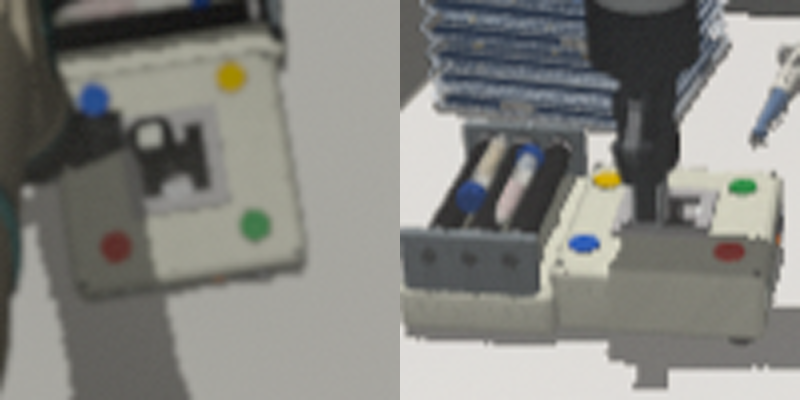

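```bash
python3 - <<'E'
from h import *
im=eyes.get_image("top")
for u,v,z in((282.5,173.5,147),(283.2,175.3,128)):
    d=onplane(im,u,v,z)[:2]-C; print(d@ex,d@ey)
E
```

```text
2.8839261872760487 11.18857255786979
2.027066756764785 10.557045062400544
```

>>> carry_out([
  {"tx": 0, "ty": 0, "tz": 0, "twist": -0.056, "fingers": 0},
  {"tx": 0, "ty": 0, "tz": 0, "twist": -0.056, "fingers": 0},
  {"tx": 0, "ty": 0, "tz": 0, "twist": -0.056, "fingers": 0},
  {"tx": 0, "ty": 0, "tz": 0, "twist": -0.056, "fingers": 0},
  {"tx": 0, "ty": 0, "tz": 0, "twist": -0.056, "fingers": 0},
  {"tx": 0, "ty": 0, "tz": 0, "twist": -0.056, "fingers": 0},
  {"tx": 0, "ty": 0, "tz": 0, "twist": -0.056, "fingers": 0},
  {"tx": 0, "ty": 0, "tz": 0, "twist": -0.056, "fingers": 0},
  {"tx": 0, "ty": 0, "tz": 0, "twist": -0.052, "fingers": 0},
  {"tx": -0.06, "ty": 0, "tz": 0, "twist": 0, "fingers": 0},
  {"tx": -0.06, "ty": 0, "tz": 0, "twist": 0, "fingers": 0},
  {"tx": 0, "ty": 0, "tz": 0, "twist": 0, "fingers": 0},
])

```text
clock: 7.62
eef_pos: [581.0, 38.8, 119.1]
tool_rot: [-3.141, 0.002, 1.71]
force: [-0.2, 0.2, -0.3]
width: 0.3
gripper_force: 0.0
```

```bash
python3 -c "
from h import *
st()"
```

```text
mixer xy -1.3578381398745671 46.60524239425985 z 119.05174516491802 [-0.2  0.2 -0.3] [-3.141e+00  2.000e-03  1.710e+00] 7.625
```

>>> carry_out([
  {"tx": -0.033, "ty": 0, "tz": 0, "twist": 0, "fingers": 0},
  {"tx": -0.033, "ty": 0, "tz": 0, "twist": 0, "fingers": 0},
  {"tx": -0.033, "ty": 0, "tz": 0, "twist": 0, "fingers": 0},
  {"tx": -0.033, "ty": 0, "tz": 0, "twist": 0, "fingers": 0},
  {"tx": 0, "ty": 0, "tz": 0, "twist": 0, "fingers": 0},
])

```text
clock: 8.25
eef_pos: [586.7, 2.1, 119.3]
tool_rot: [3.141, 0.001, 1.715]
force: [0.2, -0.1, -0.0]
width: -0.3
gripper_force: 0.0
```

>>> carry_out([
  {"tx": -0.02, "ty": 0, "tz": 0, "twist": 0, "fingers": 0},
  {"tx": -0.02, "ty": 0, "tz": 0, "twist": 0, "fingers": 0},
  {"tx": 0, "ty": 0, "tz": 0, "twist": 0, "fingers": 0},
])

```text
clock: 8.62
eef_pos: [588.1, -9.1, 119.1]
tool_rot: [-3.141, 0.0, 1.716]
force: [-0.4, 0.7, -0.7]
width: 0.1
gripper_force: 0.1
```

>>> carry_out([
  {"tx": -0.013, "ty": 0, "tz": 0, "twist": 0, "fingers": 0},
  {"tx": 0, "ty": 0, "tz": 0, "twist": 0, "fingers": 0},
])

```text
clock: 8.88
eef_pos: [588.7, -12.4, 119.2]
tool_rot: [-3.141, 0.0, 1.717]
force: [0.0, 1.6, 0.0]
width: 0.3
gripper_force: 0.4
```

>>> carry_out([
  {"tx": -0.013, "ty": 0, "tz": 0, "twist": 0, "fingers": 0},
  {"tx": 0, "ty": 0, "tz": 0, "twist": 0, "fingers": 0},
])

```text
clock: 9.12
eef_pos: [589.3, -16.0, 119.2]
tool_rot: [-3.141, -0.0, 1.717]
force: [-0.6, 2.1, -1.2]
width: -0.1
gripper_force: 0.8
```

>>> carry_out([
  {"tx": -0.01, "ty": 0, "tz": 0, "twist": 0, "fingers": 0},
  {"tx": 0, "ty": 0, "tz": 0, "twist": 0, "fingers": 0},
])

```text
clock: 9.38
eef_pos: [589.4, -17.2, 119.1]
tool_rot: [-3.141, -0.002, 1.718]
force: [-0.3, 5.5, -2.2]
width: 0.2
gripper_force: 2.6
```

>>> carry_out([
  {"tx": 0.06, "ty": 0, "tz": 0, "twist": 0, "fingers": 0},
  {"tx": 0, "ty": 0, "tz": -0.2, "twist": 0, "fingers": 0},
  {"tx": 0, "ty": 0, "tz": 0, "twist": 0.056, "fingers": 0},
  {"tx": 0, "ty": 0, "tz": 0, "twist": 0.056, "fingers": 0},
  {"tx": 0, "ty": 0, "tz": 0, "twist": 0.056, "fingers": 0},
  {"tx": 0, "ty": 0, "tz": 0, "twist": 0.056, "fingers": 0},
  {"tx": 0, "ty": 0, "tz": 0, "twist": 0.056, "fingers": 0},
  {"tx": 0, "ty": 0, "tz": 0, "twist": 0.056, "fingers": 0},
  {"tx": 0, "ty": 0, "tz": 0, "twist": 0.056, "fingers": 0},
  {"tx": 0, "ty": 0, "tz": 0, "twist": 0.056, "fingers": 0},
  {"tx": 0, "ty": 0, "tz": 0, "twist": 0.05, "fingers": 0},
  {"tx": 0.153, "ty": 0, "tz": 0, "twist": 0, "fingers": 0},
])

```text
clock: 10.88
eef_pos: [629.9, 5.5, 179.6]
tool_rot: [3.14, 0.004, 0.151]
force: [1.1, 0.4, 0.2]
width: 0.3
gripper_force: 0.0
```

>>> carry_out([
  {"tx": 0, "ty": 0.15, "tz": 0, "twist": 0, "fingers": 0},
  {"tx": 0, "ty": 0, "tz": 0, "twist": 0, "fingers": 0},
])

```text
clock: 11.12
eef_pos: [639.8, -43.8, 179.5]
tool_rot: [3.137, 0.0, 0.147]
force: [-0.9, 0.6, -0.2]
width: 0.0
gripper_force: 0.0
```

```bash
python3 -c "
from h import *
st();crop('c6')"
```

```text
mixer xy 44.03678177575642 -44.15526480940733 z 179.50517561575506 [-0.9  0.6 -0.2] [3.137 0.    0.147] 11.125
```

View pics/c6.png

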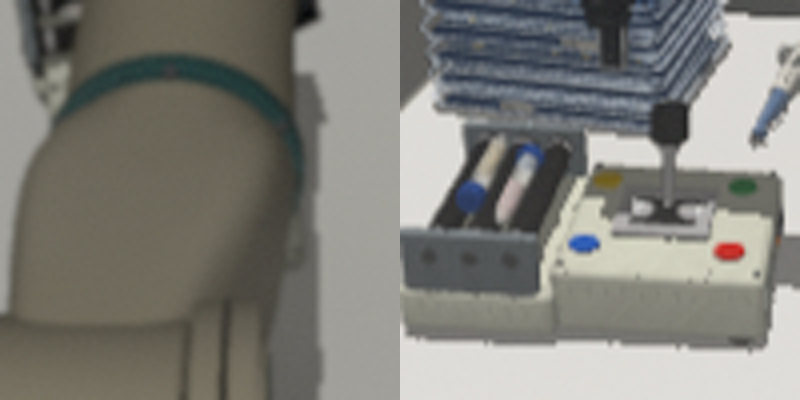

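The knob stands in the right end of the cross channel, with the tool behind it. I'll descend and push towards green.

>>> carry_out([
  {"tx": 0, "ty": -0.015, "tz": 0.1, "twist": 0, "fingers": 0},
  {"tx": 0, "ty": 0, "tz": 0.105, "twist": 0, "fingers": 0},
  {"tx": -0.033, "ty": 0, "tz": 0, "twist": 0, "fingers": 0},
  {"tx": -0.033, "ty": 0, "tz": 0, "twist": 0, "fingers": 0},
  {"tx": -0.033, "ty": 0, "tz": 0, "twist": 0, "fingers": 0},
  {"tx": -0.033, "ty": 0, "tz": 0, "twist": 0, "fingers": 0},
  {"tx": 0, "ty": 0, "tz": 0, "twist": 0, "fingers": 0},
])

```text
clock: 12.1
eef_pos: [598.3, -40.7, 118.6]
tool_rot: [3.141, 0.001, 0.152]
force: [0.8, -0.6, 0.8]
width: 0.2
gripper_force: 0.2
```

>>> carry_out([
  {"tx": -0.013, "ty": 0, "tz": 0, "twist": 0, "fingers": 0},
  {"tx": -0.013, "ty": 0, "tz": 0, "twist": 0, "fingers": 0},
  {"tx": 0, "ty": 0, "tz": 0, "twist": 0, "fingers": 0},
])

```text
clock: 12.48
eef_pos: [590.9, -41.6, 117.6]
tool_rot: [-3.141, 0.002, 0.152]
force: [0.4, -0.0, 0.9]
width: 0.2
gripper_force: 0.5
```

>>> carry_out([
  {"tx": -0.013, "ty": 0, "tz": 0, "twist": 0, "fingers": 0},
  {"tx": -0.007, "ty": 0, "tz": 0, "twist": 0, "fingers": 0},
  {"tx": 0, "ty": 0, "tz": 0, "twist": 0, "fingers": 0},
])

```text
clock: 12.85
eef_pos: [585.6, -42.5, 117.7]
tool_rot: [3.142, 0.001, 0.152]
force: [1.5, -0.3, 0.4]
width: -0.5
gripper_force: 0.9
```

>>> carry_out([
  {"tx": -0.013, "ty": 0, "tz": 0, "twist": 0, "fingers": 0},
  {"tx": 0, "ty": 0, "tz": 0, "twist": 0, "fingers": 0},
])

```text
clock: 13.1
eef_pos: [584.1, -43.0, 118.5]
tool_rot: [3.141, -0.005, 0.152]
force: [5.5, 0.5, -0.6]
width: 0.2
gripper_force: 2.6
```

>>> carry_out([
  {"tx": -0.013, "ty": 0, "tz": 0, "twist": 0, "fingers": 0},
  {"tx": 0, "ty": 0, "tz": 0, "twist": 0, "fingers": 0},
])

```text
clock: 13.35
eef_pos: [583.0, -43.5, 119.2]
tool_rot: [3.14, -0.011, 0.153]
force: [9.8, 1.1, -1.1]
width: 0.1
gripper_force: 4.4
```

>>> carry_out([
  {"tx": 0.1, "ty": 0, "tz": 0, "twist": 0, "fingers": 0},
  {"tx": 0, "ty": 0, "tz": -0.2, "twist": 0, "fingers": 0},
  {"tx": 0, "ty": 0, "tz": -0.2, "twist": 0, "fingers": 0},
  {"tx": 0, "ty": -0.2, "tz": 0, "twist": 0, "fingers": 0},
  {"tx": 0, "ty": -0.2, "tz": 0, "twist": 0, "fingers": 0},
  {"tx": 0, "ty": -0.2, "tz": 0, "twist": 0, "fingers": 0},
  {"tx": 0, "ty": 0, "tz": 0, "twist": 0, "fingers": 0},
])

```text
clock: 14.22
eef_pos: [577.4, 145.7, 237.4]
tool_rot: [-3.138, 0.003, 0.163]
force: [0.4, -0.5, 0.6]
width: -0.0
gripper_force: 0.0
```

```bash
python3 -c "
from h import *
st();crop('c7')"
```

```text
mixer xy 11.54030344056574 152.76493153105002 z 237.3764215507989 [ 0.4 -0.5  0.6] [-3.138e+00  3.000e-03  1.630e-01] 14.225
```

View pics/c7.png

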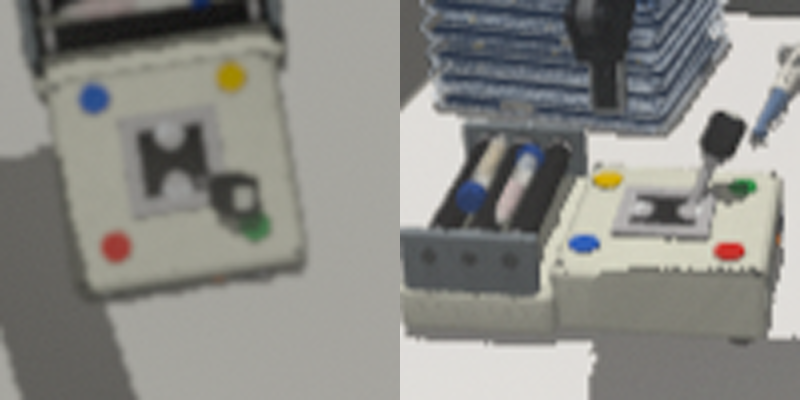

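The lever leans fully over the green disc at top crop (238,197), it ran up against the slot end at 9.8 N, and the robot is clear.

```bash
python3 -c "
from h import *
print(job.finish_job())"
```

```text
the job is handed in; nothing more can be done
None
```

The lever is fully home in the green (front right) slot; it never entered the yellow or blue slot, was only pushed and never gripped, and the job was handed in at about 14 s of the 48 s allowed.

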